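Clear the fuse case and hold its sprung lid just short of balance

TASK

Pick the orange reflector off the lid of the black fuse case and lay it flat, not dropped, in the empty half of the steel bolt tray. Then take the case's sprung lid by its yellow tab and raise it clearly past its balance point (60 degrees open; go a good five degrees beyond) without letting it spring wide open, then ease it back to about 55 degrees, just short of balance, and finish with the fingers still holding it there, steady, so that I can nip up the spring's set screw. Leave everything else where it lies.

Things in the scene. Friction and masses are not known exactly. Their poses are not given: they have to be found in the camera images.
- lid (a joint): Opening of the black sprung lid of the fuse case, rad: 0 shut (as it starts), grows as the tab end rises; stop at 1.75. Steel-faced, 0.5 kg, spring-assisted, no friction: balance at 1.047 (60 deg); below it the lid falls shut, above it springs open. Net torque about 0.15 Nm closing when shut (1 N at the tab), 0.04 Nm closing at 0.9 rad, 0.03 Nm opening at 1.15 rad.
- lid_tab (a point): Grip point of the lid's yellow tab, moving with the lid: 149 mm from the hinge line, 4 mm above it, when shut 59 mm above the table. The tab, 30 mm wide (case y), 12 mm thick, stands out 42 mm level from the middle of the lid's front edge, nothing under it; this point is 27 mm out. Pinched across its width from above, it can turn between the pads. Axes as lid_hinge.
- lid_hinge (a point): Middle of the hinge line, on the case's far (+x) top edge, 55 mm above the table. The lid is 124 x 154 x 8 mm, its underside level with this point when shut, its top 63 mm above the table. It opens by turning about the case's +y axis: the tab goes up and away from the robot. Axes turn with the lid: shut, as the case's.
- case: Black plastic fuse case, screwed down (cannot move), 120 x 150 x 55 mm without lid; origin at the centre of its underside, on the work surface. x points from the tab side to the hinge side, y along the hinge, z up.
- reflector: Orange rear reflector on a black back, 40 mm (x) x 76 mm (y) x 15 mm thick, about 45 g, lying flat, orange up, loose on the lid of the case; origin at the centre of its underside, z up.
- tray: Steel bolt tray, loose, 0.6 kg, 140 mm (x) x 240 mm (y) x 20 mm high, walls 3 mm, floor 3 mm thick, one divider 3 mm thick and as high as the walls at y = 0; origin at the centre of its underside. The +y half (left seen from the robot) is empty, the -y half holds two bolts.
- tray_bay (a point): Centre of the empty half's floor (top face, 3 mm above the work surface); the bay is about 134 mm (x) by 115 mm (y) inside; axes as the tray.
- bolt1: Dark steel bolt standing on its 16 mm head in the -y half of the tray, 26 mm high; origin at its underside. Leave alone.
- bolt2: Second bolt like the first. Leave alone.
- screwdriver: Screwdriver, red handle, 190 mm long, lying along y at the far side of the table; leave alone.
- throttle_tube: Aluminium throttle tube 120 mm long with 50 mm flanges, lying along y at the far side; leave alone. It may swap places with the screwdriver.
- chain_oil: Blue bottle 54 mm across, 150 mm high, standing at the left; leave alone.
- mug: White mug 76 mm across, 85 mm high, at the right; leave alone.
There are look-alikes about, which are no part of the job. Several things look just like the case: the one meant starts nearest to the robot's base.

How it is judged:
By the outcome, as a careful person would: the job done as asked, in the order asked, and still so for the second after the job is handed in, while the arm keeps its last pose, push and grip.
It also fails if it takes over 45 s, if anything falls off the work surface, if the arm or the gripper's body presses on something with over 40 N, if the wrist force passes 120 N, or if a joint passes its speed limit or range.

ROBOT

A 6-joint arm with a two-finger parallel gripper is mounted at the origin on the work surface. World frame = base frame: x ahead of the robot, y to its left, z up, the work surface at z = 0. Lengths are in m, angles in degrees, forces in N, time in s.
With the tool pointing down it reaches from about 0.3 to 0.875 m from the base axis. Payload 6.4 kg.
Tool frame: the origin (TCP) lies at the very end of the fingers, on their centre line; the grasp point (between the pads) lies 19 mm behind it; x points along the fingers, y is the direction in which the jaws open and shut, and the axes are right-handed (so a half turn about x gives the same grasp; the last joint's range is limited). The gripper opens to 85 mm and grips with 20 to 120 N. Pads are 22 mm wide; open, the fingers measure 114 mm over their backs; the gripper's body (76 mm by 85 mm) begins 54 mm behind the grasp point. The pads swing forward as they close: fully open they stand 13 mm farther back than shut.
Start: joints at [59.8, 10.359, 92.074, -0, 77.567, -11.82], TCP at [0.181, 0.546, 0.231] pointing down, gripper open.
Joint ranges: [-171.53, 171.53], [-51.25, 118.39], [17.06, 147.69], [-65.23, 245.23], [0, 150.52], [-178.68, 178.68]. Speed limits (degrees/s): [147.25, 147.25, 172.46, 180, 180, 180].

INTERFACE

Orientations are given as [roll, pitch, yaw] about the fixed x, y, z axes, in that order (R = Rz(yaw) Ry(pitch) Rx(roll)).
In Python, from bench import arm gives the robot as it stands.
- The arm moves only by the tool drive_tool, never from a script. Its argument "targets" is a list of rows, each a list of 5 numbers: the shift along the tool's x, y, z as a fraction of full scale, then the turn about the tool's x as a fraction of full scale, then the finger opening in mm, from 0 to 85.4. A call has 1 to 10 rows; each row shifts and turns the commanded pose from where the row before left it, along the tool's axes as they then stand; what a row does not reach is not made up. Full scale, the value 1, is 0.02 m for a shift and 0.08 rad for a turn. A row lasts 1/10 s, in which the tool goes at most 50 mm and 8.59 degrees, less where a joint would pass 70% of its speed; a pose out of reach is approached as far as the arm can. A call with a number of a shift or a turn outside -1 to 1 is refused whole. A call with a gripper value outside its range is refused whole. The fingers move at their own pace and stop on an object; the grip force is fixed at half the most. Time passes only in rows, so rows that do not move let the fingers close. It gives the time, the measured TCP pose, the force and the opening at its end, in the units of the state.
- arm.get_obs(): the state, without advancing time (a new reading comes with each control period).
- arm.grab_frame(name): name is "side" or "top"; returns a dict with "img" (480x640x3 uint8, red, green, blue), "vfov" (degrees; the focal length in pixels is half the picture's height over the tangent of half this angle, whatever the lens; pixels are square), "cx", "cy" (the principal point, pixels), "distortion" ([k1, k2, p1, p2, k3] as OpenCV has them; the pictures are not rectified), "extrinsics" (4x4, takes a point from camera to world coordinates). Camera axes: x right, y down, z forward; pixel columns grow to the right and rows downward; lengths in m; the calibration is good to about 2 mm. A picture is of the moment at which its call begins. There is no depth.
- arm.close_job(): hands the job in, once; it reports no verdict.
The state is a dict: "t": time; "qpos": joint angles; "dq": joint speeds; "joint_torque": joint torques, N m; "tcp_pos": TCP position; "ee_rot": TCP orientation; "wrist_force": force on the tool from outside, world axes, zero at the start; "wrist_torque": the same for the moment, N m; "finger_gap": finger opening in m.
Only numpy, scipy, OpenCV 4.12 (cv2) and the standard library are available. Lean on these libraries where they do the work, as an engineer would, in place of code of your own. Each camera call takes 0.05 s, during which the arm holds its last target.

## Working session

There is one attempt and no reset: what is moved stays moved. The work goes in short steps, Python scripts to look and compute and a tool call to move; the robot and the scene stay as the last step left them, time stands still between calls to the robot, and variables do not carry over. Pictures are saved under pics/ and viewed, and the job is handed in when it is done.

Besides the shell and the picture viewer there is one more tool, called after ">>>" in YAML: its name, and indented under it one key for each argument. drive_tool: Moves the arm, as the interface text tells. Shift numbers are shares of 0.02 m and turn numbers shares of 0.08 rad, none past 1 either way. Its arguments: {"type":"object","properties":{"targets":{"type":"array","items":{"type":"array","items":{"type":"number"}}}},"required":["targets"]}

```bash
ls; mkdir -p pics; python3 - <<'E'
from bench import arm
import cv2,json,numpy as np
o=arm.get_obs();print(o)
for n in("side","top"):
    f=arm.grab_frame(n);cv2.imwrite(f"pics/{n}0.png",f["img"][:,:,::-1])
    print(n,{k:(np.round(v,4).tolist() if k!="img" else 0) for k,v in f.items()})
E
```

```text
pics
{'t': 0.0, 'qpos': array([ 5.97976894e+01,  1.04011022e+01,  9.21300891e+01, -1.56963089e-03,
        7.75650209e+01, -1.18182531e+01]), 'dq': array([ 0.05495042, -0.03220778,  0.03361404, -0.04634325,  0.13912039,
        0.07995854]), 'joint_torque': array([ 6.72795818e-05, -4.44878411e+01, -3.51324499e+01, -4.10464281e-04,
        9.28324676e-03,  5.80815225e-06]), 'tcp_pos': array([0.18105024, 0.54519896, 0.23040511]), 'ee_rot': array([-100.90585885,   89.9037756 , -119.28957714]), 'wrist_force': array([-0.45238681,  0.57809687,  0.93503539]), 'wrist_torque': array([-0.04618925,  0.03381201, -0.00956191]), 'finger_gap': 0.08580622791133663}
side {'img': 0, 'vfov': 51.8773, 'cx': 311.4011, 'cy': 242.0154, 'distortion': [-0.0265, 0.0, 0.0, 0.0, 0.0], 'extrinsics': [[0.7279, -0.4816, 0.4881, 0.0456], [-0.6857, -0.512, 0.5174, -0.6123], [0.0007, -0.7113, -0.7029, 0.9228], [0.0, 0.0, 0.0, 1.0]]}
top {'img': 0, 'vfov': 54.5312, 'cx': 322.5574, 'cy': 233.2496, 'distortion': [-0.0185, 0.0, 0.0, 0.0, 0.0], 'extrinsics': [[-0.0878, -0.9718, 0.219, 0.352], [-0.9961, 0.0847, -0.0235, 0.0108], [0.0042, -0.2202, -0.9754, 1.3678], [0.0, 0.0, 0.0, 1.0]]}
```

View pics/side0.png

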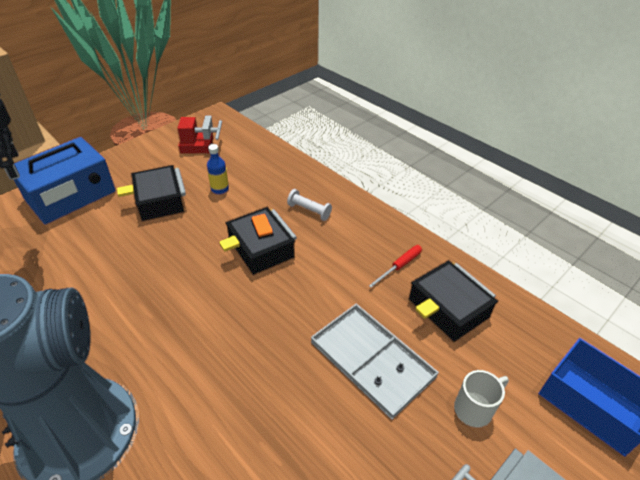

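View pics/top0.png

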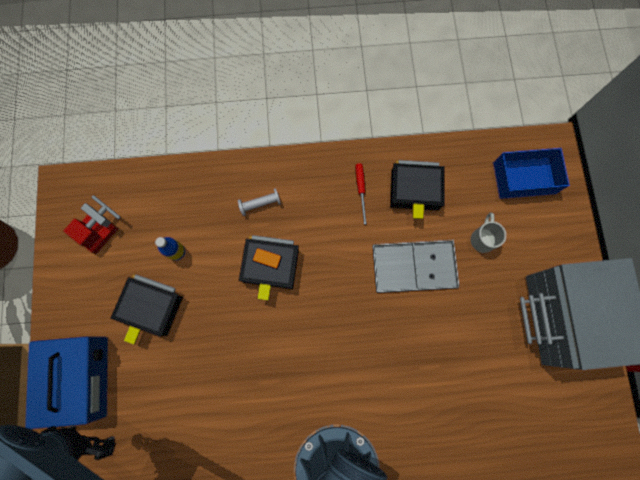

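```bash
cat > h.py <<'E'
import cv2,numpy as np
from bench import arm
def grab(n):
    f=arm.grab_frame(n); h=f["img"].shape[0]; fl=h/2/np.tan(np.radians(f["vfov"])/2)
    f["K"]=np.array([[fl,0,f["cx"]],[0,fl,f["cy"]],[0,0,1.]]); f["d"]=np.array(f["distortion"],float); f["E"]=np.array(f["extrinsics"]); return f
def rays(f,px):
    u=cv2.undistortPoints(np.array(px,float).reshape(-1,1,2),f["K"],f["d"])[:,0]
    return np.c_[u,np.ones(len(u))]@f["E"][:3,:3].T, f["E"][:3,3]
def onz(f,px,z):
    d,o=rays(f,px); return o+d*((z-o[2])/d[:,2])[:,None]
def tri(fs,pxs):
    A=np.zeros((3,3));b=np.zeros(3)
    for f,p in zip(fs,pxs):
        d,o=rays(f,[p]);d=d[0]/np.linalg.norm(d[0]);M=np.eye(3)-np.outer(d,d);A+=M;b+=M@o
    return np.linalg.solve(A,b)
def proj(f,P):
    Ei=np.linalg.inv(f["E"]);r,_=cv2.Rodrigues(Ei[:3,:3])
    return cv2.projectPoints(np.array(P,float).reshape(-1,3),r,Ei[:3,3],f["K"],f["d"])[0][:,0]
def blobs(f,lo,hi,amin=30):
    hsv=cv2.cvtColor(f["img"],cv2.COLOR_RGB2HSV);m=cv2.inRange(hsv,np.array(lo),np.array(hi))
    c,_=cv2.findContours(m,cv2.RETR_EXTERNAL,cv2.CHAIN_APPROX_NONE)
    return [x for x in c if cv2.contourArea(x)>amin]
E
python3 - <<'E'
from h import *
fs={}
for n in("side","top"):
    f=grab(n);fs[n]=f
    for nm,lo,hi in(("yel",(25,150,120),(34,255,255)),("org",(8,220,170),(18,255,255))):
        for c in blobs(f,lo,hi):
            print(n,nm,np.round(cv2.minAreaRect(c),1) if 0 else cv2.minAreaRect(c),cv2.contourArea(c))
    x0,y0,w=(215,195,90) if n=="side" else (225,220,90)
    cv2.imwrite(f"pics/{n}_case.png",cv2.resize(f["img"][y0:y0+w,x0:x0+w,::-1],None,fx=6.6,fy=6.6,interpolation=cv2.INTER_CUBIC))
    x0,y0,w,h=(305,300,140,120) if n=="side" else (365,230,105,70)
    cv2.imwrite(f"pics/{n}_tray.png",cv2.resize(f["img"][y0:y0+h,x0:x0+w,::-1],None,fx=5,fy=5,interpolation=cv2.INTER_CUBIC))
f=fs["top"]
print(onz(f,[(147,307),(269,263),(418,186)],.063))
E
```

```text
side yel ((426.84613037109375, 307.26922607421875), (14.699555397033691, 19.969207763671875), 56.3099365234375) 240.0
side yel ((229.06895446777344, 242.67242431640625), (10.956025123596191, 17.826751708984375), 68.19859313964844) 159.0
side yel ((125.07691955566406, 189.88461303710938), (8.040761947631836, 16.277639389038086), 78.69007110595703) 107.0
side yel ((217.21469116210938, 181.2911834716797), (13.805370330810547, 15.569390296936035), 85.60128784179688) 159.0
top yel ((131.362060546875, 334.8448181152344), (10.584633827209473, 16.155494689941406), 21.801406860351562) 148.5
top yel ((263.5, 291.4999694824219), (10.465181350708008, 15.273507118225098), 8.130102157592773) 137.0
top yel ((418.0, 210.5), (13.0, 10.0), 90.0) 125.5
top org ((266.5, 257.5), (23.400854110717773, 11.384199142456055), 18.434947967529297) 151.0
[[ 0.47807295  0.48356948  0.063     ]
 [ 0.57206689  0.13803407  0.063     ]
 [ 0.76263824 -0.31319082  0.063     ]]
```

```bash
python3 - <<'E'
import cv2,numpy as np
a=cv2.imread("pics/top_case.png");b=cv2.imread("pics/side_case.png")
cv2.imwrite("pics/cases.png",cv2.resize(np.hstack([b,a]),(800,400)))
E
```

```text
(no output)
```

View pics/top_case.png

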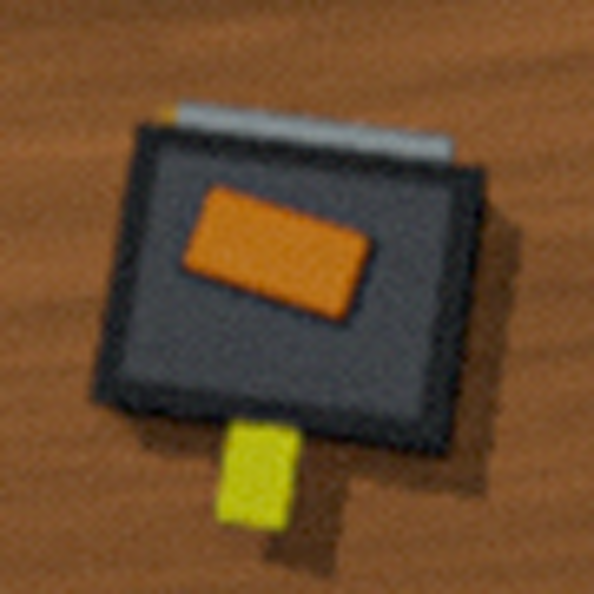

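View pics/top_tray.png

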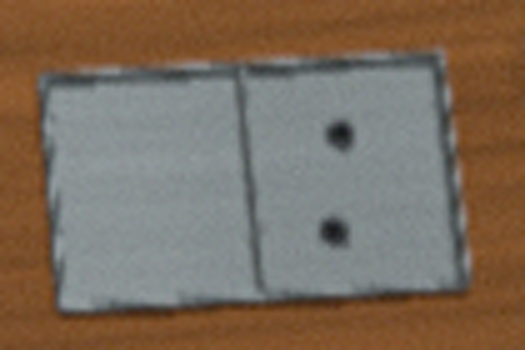

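View pics/side_case.png

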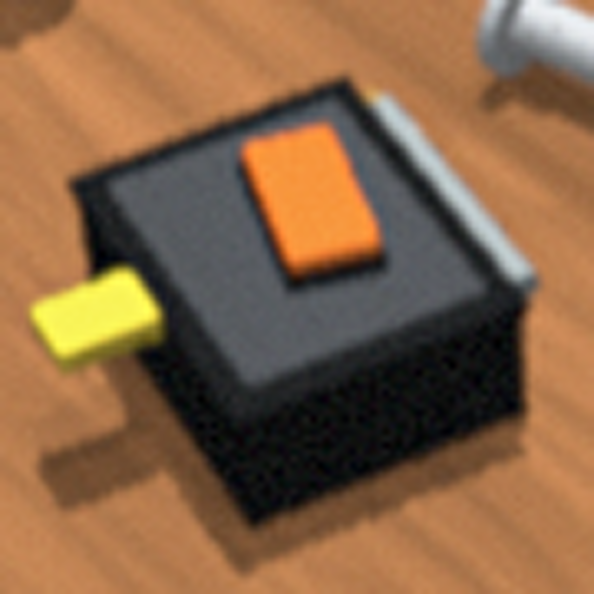

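```bash
python3 - <<'E'
from h import *
T=grab("top");S=grab("side")
def cr(p,o,s): return (np.array(p,float)+.5)/s-.5+np.array(o)
lidT=cr([(138,125),(485,168),(450,445),(95,395)],(225,220),6.6)
print("lid top",onz(T,lidT,.063).round(4).tolist())
lidS=cr([(345,80),(525,298),(248,398),(75,183)],(215,195),6.6)
print("lid side",onz(S,lidS,.063).round(4).tolist())
for k in range(4): print(tri([T,S],[lidT[k],lidS[k]]).round(4))
tT=cr([(228,422),(302,427),(290,530),(215,522)],(225,220),6.6)
tS=cr([(125,267),(162,318),(65,358),(30,317)],(215,195),6.6)
print("tab",onz(T,tT,.065).round(4).tolist(),onz(S,tS,.065).round(4).tolist())
oT=cr([(212,185),(370,238),(345,322),(183,267)],(225,220),6.6)
oS=cr([(330,123),(382,240),(292,268),(240,150)],(215,195),6.6)
a=onz(T,oT,.078);b=onz(S,oS,.078)
print("refl",a.round(4).tolist(),b.round(4).tolist(),a.mean(0),b.mean(0))
for q in(a,b):
    v=(q[0]+q[3]-q[1]-q[2])[:2];print("yaw y-axis",np.degrees(np.arctan2(-v[0],v[1])), np.linalg.norm(v)/2, np.linalg.norm((q[0]+q[1]-q[2]-q[3])[:2])/2)
tr=cr([(40,75),(442,52),(468,290),(60,312)],(365,230),5)
q=onz(T,tr,.02);print("tray",q.round(4).tolist(),q.mean(0))
v=(q[0]+q[3]-q[1]-q[2])[:2];yaw=np.arctan2(-v[0],v[1]);print(np.degrees(yaw),np.linalg.norm(v)/2,"bay",q.mean(0)[:2]+.06*np.array([-np.sin(yaw),np.cos(yaw)]))
for c in blobs(S,(8,190,170),(18,255,255)): print(cv2.minAreaRect(c),cv2.contourArea(c))
E
```

```text
lid top [[0.6487, 0.2007, 0.063], [0.6166, 0.0521, 0.063], [0.4985, 0.0761, 0.063], [0.5328, 0.225, 0.063]]
lid side [[0.648, 0.2, 0.063], [0.6168, 0.056, 0.063], [0.508, 0.0865, 0.063], [0.5314, 0.2248, 0.063]]
[0.6488 0.2009 0.062 ]
[0.615  0.0525 0.067 ]
[0.4981 0.0745 0.0786]
[0.5324 0.2255 0.062 ]
tab [[0.5162, 0.169, 0.065], [0.5113, 0.1379, 0.065], [0.4684, 0.1457, 0.065], [0.4745, 0.177, 0.065]] [[0.5159, 0.1713, 0.065], [0.5094, 0.1396, 0.065], [0.4704, 0.1474, 0.065], [0.4736, 0.1739, 0.065]]
refl [[0.6163, 0.1684, 0.078], [0.5876, 0.1027, 0.078], [0.5525, 0.1157, 0.078], [0.582, 0.1827, 0.078]] [[0.6166, 0.1699, 0.078], [0.5884, 0.1047, 0.078], [0.554, 0.1161, 0.078], [0.581, 0.1816, 0.078]] [0.58460626 0.14236006 0.078     ] [0.58501563 0.14304869 0.078     ]
yaw y-axis -23.70579709334837 0.07243203228419419 0.03727634419836718
yaw y-axis -22.905653953479558 0.07094936688811004 0.036852768982111164
tray [[0.6075, -0.1658, 0.02], [0.6005, -0.4052, 0.02], [0.4595, -0.3993, 0.02], [0.4678, -0.1619, 0.02]] [ 0.53382555 -0.28305157  0.02      ]
-1.8307886554513921 0.23852682956748134 bay [ 0.53574243 -0.22308219]
((261.4793701171875, 224.95359802246094), (20.611526489257812, 13.301034927368164), 66.03751373291016) 225.5
```

View pics/side_tray.png

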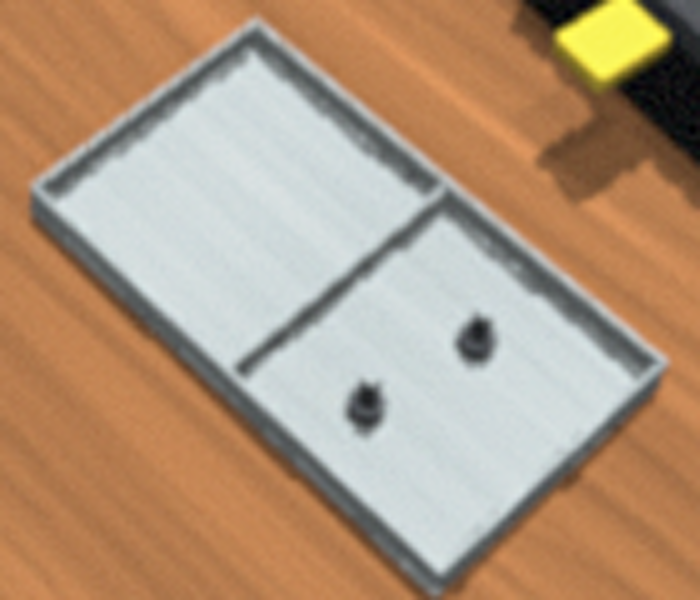

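```bash
cat >> h.py <<'E'
from scipy.spatial.transform import Rotation as Rn
def Rt(o): return Rn.from_euler("xyz",o["ee_rot"],degrees=True).as_matrix()
def plan(target,jawdir_deg):
    """shift in tool axes (m), turn (rad, either sense) to bring TCP to target and jaw axis to world yaw"""
    o=arm.get_obs();R=Rt(o);s=R.T@(np.array(target)-o["tcp_pos"])
    cur=np.degrees(np.arctan2(R[1,1],R[0,1]));d=(jawdir_deg-cur+90)%180-90
    # turn about tool x (down): positive turn lowers yaw if x down
    sg=np.sign(R[2,0]); 
    print("R",R.round(3).tolist(),"jaw yaw",cur,"dyaw",d,"turn",np.radians(d)*sg,"in rows .08:",np.radians(d)*sg/.08)
    print("shift units of .02:",(s/.02).round(2),"after turn:",(Rn.from_euler('x',np.radians(d)*sg).as_matrix().T@s/.02).round(2), "tcp",o["tcp_pos"].round(4),"q6",o["qpos"][5].round(1),"t",o["t"])
E
python3 -c "
from h import *
plan((.585,.1427,.14),-23.3); plan((.4866,.159,.15),78.2)"
```

```text
R [[-0.0, 0.315, 0.949], [-0.001, 0.949, -0.315], [-1.0, -0.001, -0.0]] jaw yaw 71.61935039933721 dyaw 85.08064960066281 turn -1.4849374652671647 in rows .08: -18.56171831583956
shift units of .02: [  4.55 -12.74  25.51] after turn: [  4.55 -26.51 -10.51] tcp [0.1812 0.5455 0.231 ] q6 -11.8 t 0.3
R [[-0.0, 0.315, 0.949], [-0.001, 0.949, -0.315], [-1.0, -0.001, -0.0]] jaw yaw 71.61935039933721 dyaw 6.580649600662795 turn -0.1148540024516158 in rows .08: -1.4356750306451975
shift units of .02: [  4.05 -13.52  20.59] after turn: [  4.05 -15.79  18.9 ] tcp [0.1812 0.5455 0.231 ] q6 -11.8 t 0.3
```

>>> drive_tool:
  targets:
    - [0,-0.3,0.6,0,85]
    - [0,-0.5,1,0,85]
    - [0,-0.5,1,0,85]
    - [0,-0.5,1,0,85]
    - [0,-0.5,1,0,85]
    - [0,-0.5,1,0,85]
    - [0,-0.5,1,0,85]
    - [0,-0.5,1,0,85]
    - [0,-0.5,1,0,85]
    - [0,-0.5,1,0,85]

```text
t: 1.3
tcp_pos: [0.3342, 0.3926, 0.2314]
ee_rot: [-14.7, 90.0, -33.1]
wrist_force: [0.3, -0.3, -0.4]
finger_gap: 0.0848
```

>>> drive_tool:
  targets:
    - [0,-0.5,1,0,85]
    - [0,-0.5,1,0,85]
    - [0,-0.5,1,0,85]
    - [0,-0.5,1,0,85]
    - [0,-0.5,1,0,75]
    - [0,-0.5,1,0,65]
    - [0,-0.5,1,0,65]
    - [0,-0.5,1,0,65]
    - [0,-0.5,1,0,65]
    - [0,-0.5,1,0,65]

```text
t: 2.3
tcp_pos: [0.4921, 0.2344, 0.2313]
ee_rot: [-49.6, 90.0, -68.0]
wrist_force: [-0.0, 0.1, 0.1]
finger_gap: 0.065
```

```bash
python3 -c "
from h import *
plan((.585,.1427,.14),-23.3); print(arm.get_obs()['qpos'].round(1))"
```

```text
R [[0.0, 0.316, 0.949], [-0.0, 0.949, -0.316], [-1.0, -0.0, 0.0]] jaw yaw 71.59599153657227 dyaw 85.10400846342773 turn -1.485345154331934 in rows .08: -18.566814429149176
shift units of .02: [ 4.57 -2.89  5.85] after turn: [ 4.57 -6.08 -2.38] tcp [0.4921 0.2344 0.2313] q6 -58.6 t 2.3
[ 13.    6.5  96.4  -0.   77.1 -58.6]
```

>>> drive_tool:
  targets:
    - [0,-0.48,0.97,0,65]
    - [0,-0.48,0.97,0,65]
    - [0,-0.48,0.97,0,65]
    - [0,-0.48,0.97,0,65]
    - [0,-0.48,0.97,0,65]
    - [0,-0.48,0.97,0,65]
    - [0.5,0,0,1,65]
    - [0.5,0,0,1,65]
    - [0.5,0,0,1,65]
    - [0.5,0,0,1,65]

```text
t: 3.3
tcp_pos: [0.5843, 0.1439, 0.1908]
ee_rot: [-76.5, 90.0, -113.4]
wrist_force: [0.1, 0.8, 0.3]
finger_gap: 0.0647
```

>>> drive_tool:
  targets:
    - [0.5,0,0,1,65]
    - [0.5,0,0,1,65]
    - [0,0,0,1,65]
    - [0,0,0,1,65]
    - [0,0,0,1,65]
    - [0,0,0,1,65]
    - [0,0,0,1,65]
    - [0,0,0,1,65]
    - [0,0,0,1,65]
    - [0,0,0,1,65]

```text
t: 4.3
tcp_pos: [0.5842, 0.144, 0.1712]
ee_rot: [-52.0, 90.0, -134.7]
wrist_force: [-0.7, -1.0, -0.1]
finger_gap: 0.0652
```

>>> drive_tool:
  targets:
    - [0,0,0,1,65]
    - [0,0,0,1,65]
    - [0,0,0,1,65]
    - [0,0,0,1,65]
    - [0,0,0,1,65]
    - [0,0,0,1,65]
    - [0,0,0,0.7,65]
    - [0,0,0,0,65]

```text
t: 5.1
tcp_pos: [0.5842, 0.1441, 0.1712]
ee_rot: [-11.6, 90.0, -124.8]
wrist_force: [0.3, 0.9, 0.1]
finger_gap: 0.065
```

```bash
python3 -c "
from h import *
plan((.585,.1427,.066),-23.3); print(arm.get_obs()['qpos'].round(1))
f=grab('side');g=grab('top')
a=f['img'][120:300,180:360];b=g['img'][190:310,200:320]
cv2.imwrite('pics/pre.png',np.hstack([cv2.resize(a,(400,400)),cv2.resize(b,(400,400))])[:,:,::-1])"
```

```text
R [[-0.0, 0.918, -0.395], [-0.0, -0.395, -0.918], [-1.0, -0.0, 0.0]] jaw yaw -23.294912462336022 dyaw -0.005087537663982289 turn 8.879428305571188e-05 in rows .08: 0.0011099285381963985
shift units of .02: [5.26 0.06 0.05] after turn: [5.26 0.06 0.05] tcp [0.5842 0.1441 0.1712] q6 25.9 t 5.1
[ 2.6 17.  91.2 -0.  71.8 25.9]
```

View pics/pre.png

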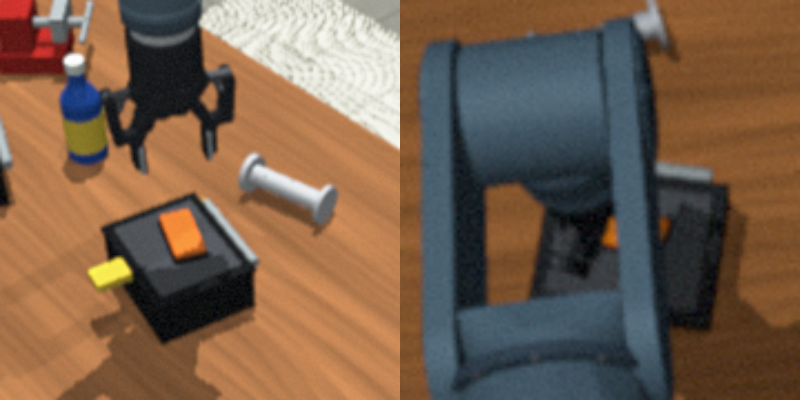

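The side crop shows the open jaws at (175,150) straight above the reflector at (182,233). This case sits at (269,263) in the first top picture and is 0.59 m from the base. The other two, at (147,307) and (418,186), are 0.68 m and 0.82 m away. It is therefore the nearest, and it carries the reflector. I'm going down.

>>> drive_tool:
  targets:
    - [1,0.06,0.05,0,65]
    - [1,0,0,0,65]
    - [1,0,0,0,65]
    - [1,0,0,0,65]
    - [0.6,0,0,0,65]
    - [0.3,0,0,0,65]
    - [0.2,0,0,0,65]
    - [0.15,0,0,0,65]
    - [0,0,0,0,65]

```text
t: 6.1
tcp_pos: [0.5848, 0.1433, 0.0666]
ee_rot: [112.9, 90.0, -0.3]
wrist_force: [0.3, 0.1, 0.4]
finger_gap: 0.0653
```

>>> drive_tool:
  targets:
    - [0,0,0,0,50]
    - [0,0,0,0,40]
    - [0,0,0,0,25]
    - [0,0,0,0,25]
    - [0,0,0,0,25]
    - [0,0,0,0,25]

```text
t: 6.7
tcp_pos: [0.5847, 0.1435, 0.0676]
ee_rot: [130.4, 90.0, 17.2]
wrist_force: [-3.8, -0.2, 6.3]
finger_gap: 0.0349
```

```bash
python3 -c "
from h import *
f=grab('side')
a=f['img'][180:280,210:310]
cv2.imwrite('pics/grip1.png',cv2.resize(a,(600,600),interpolation=cv2.INTER_CUBIC)[:,:,::-1])
print(arm.get_obs()['wrist_force'],arm.get_obs()['finger_gap'])"
```

```text
[-2.96984632  0.37992616  6.64532968] 0.03509090739529272
```

View pics/grip1.png

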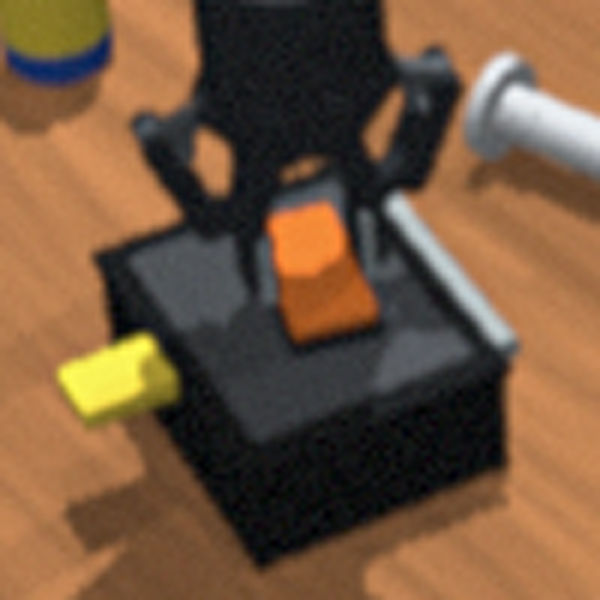

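```bash
python3 -c "
from h import *
f=grab('side')
c=np.array([.5847,.1435]);j=np.array([.918,-.395]);w=np.array([.395,.918])
img=cv2.resize(f['img'][205:265,230:290],(780,780),interpolation=cv2.INTER_CUBIC)[:,:,::-1].copy()
for z,col in((.063,(0,0,255)),(.068,(0,255,0)),(.073,(255,0,0)),(.078,(0,255,255))):
  for s in(-1,1):
    p=[[*(c+s*.0175*j-.011*w),z],[*(c+s*.0175*j+.011*w),z]]
    q=(proj(f,p)-[230,205]+.5)*13-.5
    for u in q: cv2.circle(img,tuple(int(round(x)) for x in u),4,col,-1)
cv2.imwrite('pics/tips.png',cv2.resize(img,(600,600)))
"
```

```text
(no output)
```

View pics/tips.png

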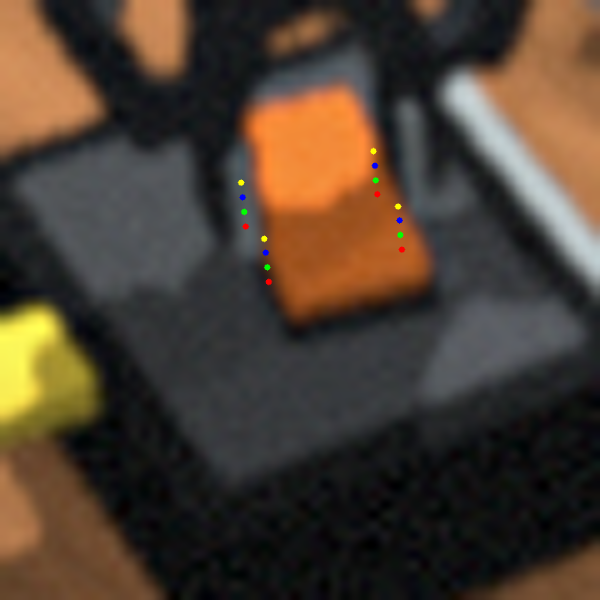

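>>> drive_tool:
  targets:
    - [-0.1,0,0,0,25]
    - [-0.2,0,0,0,25]
    - [-0.4,0,0,0,25]
    - [-0.6,0,0,0,25]
    - [-0.6,0,0,0,25]
    - [0,0,0,0,25]

```text
t: 7.4
tcp_pos: [0.5864, 0.1434, 0.1072]
ee_rot: [115.6, 89.7, 2.4]
wrist_force: [0.0, -1.0, -0.3]
finger_gap: 0.0351
```

```bash
python3 -c "
from h import *
f=grab('side')
a=f['img'][170:270,210:310]
cv2.imwrite('pics/lift1.png',cv2.resize(a,(600,600),interpolation=cv2.INTER_CUBIC)[:,:,::-1])
print(arm.get_obs()['wrist_force'],arm.get_obs()['finger_gap'])
plan((.5357,-.2231,.12),-1.8)"
```

```text
[-0.43910079  1.21088551 -0.88272482] 0.035191398173100435
R [[0.003, 0.919, -0.395], [0.0, -0.395, -0.919], [-1.0, 0.003, -0.001]] jaw yaw -23.261550166418736 dyaw 21.461550166418732 turn -0.37457471298594386 in rows .08: -4.682183912324298
shift units of .02: [-0.71  4.94 17.82] after turn: [-0.71 -1.92 18.39] tcp [0.5857 0.1434 0.1061] q6 25.8 t 7.45
```

View pics/lift1.png

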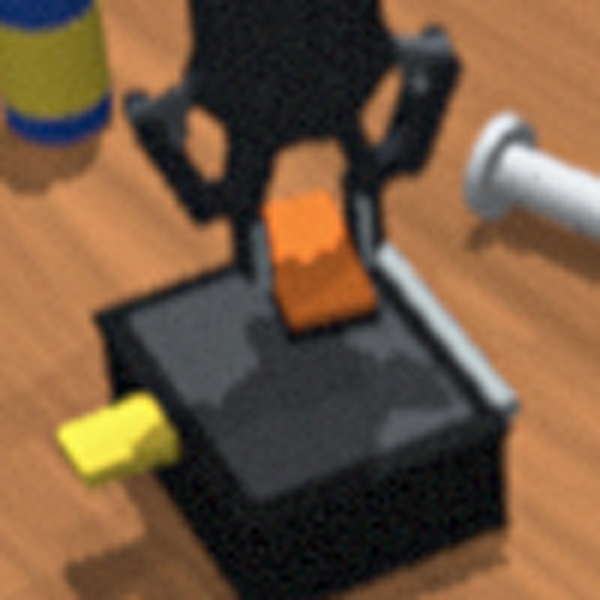

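>>> drive_tool:
  targets:
    - [-0.4,0,0,-0.7,25]
    - [-0.4,0,0,-0.8,25]
    - [0,0,0,-0.8,25]
    - [0,0,0,-0.8,25]
    - [0,0,0,-0.8,25]
    - [0,0,0,-0.78,25]
    - [0,-0.1,0.4,0,25]
    - [0,-0.1,0.8,0,25]
    - [0,-0.1,1,0,25]
    - [0,-0.1,1,0,25]

```text
t: 8.45
tcp_pos: [0.5739, 0.0779, 0.1201]
ee_rot: [-45.5, 90.0, -137.4]
wrist_force: [-0.1, -0.7, -0.4]
finger_gap: 0.0354
```

>>> drive_tool:
  targets:
    - [0,-0.1,1,0,25]
    - [0,-0.1,1,0,25]
    - [0,-0.1,1,0,25]
    - [0,-0.1,1,0,25]
    - [0,-0.1,1,0,25]
    - [0,-0.1,1,0,25]
    - [0,-0.1,1,0,25]
    - [0,-0.1,1,0,25]
    - [0,-0.1,1,0,25]
    - [0,-0.1,1,0,25]

```text
t: 9.45
tcp_pos: [0.5472, -0.1216, 0.1202]
ee_rot: [-64.5, 90.0, -156.4]
wrist_force: [-1.2, -0.7, -0.7]
finger_gap: 0.0353
```

>>> drive_tool:
  targets:
    - [0,-0.1,1,0,25]
    - [0,-0.1,1,0,25]
    - [0,-0.1,1,0,25]
    - [0,-0.1,1,0,25]
    - [0,-0.1,0.7,0,25]
    - [0,0,0.4,0,25]
    - [0,0,0,0,25]

```text
t: 10.15
tcp_pos: [0.5346, -0.2225, 0.1203]
ee_rot: [21.7, 90.0, -70.2]
wrist_force: [1.1, 0.0, -0.3]
finger_gap: 0.0352
```

```bash
python3 -c "
from h import *
plan((.5357,-.2231,.0125),-1.8)
f=grab('side')
a=f['img'][250:430,300:460]
cv2.imwrite('pics/tr1.png',cv2.resize(a,(530,600),interpolation=cv2.INTER_CUBIC)[:,:,::-1])
print(arm.get_obs()['wrist_force'],arm.get_obs()['finger_gap'])"
```

```text
R [[0.0, 0.999, -0.034], [-0.0, -0.034, -0.999], [-1.0, 0.0, 0.0]] jaw yaw -1.9282272846512998 dyaw 0.1282272846513024 turn -0.002237988308057216 in rows .08: -0.027974853850715197
shift units of .02: [5.39 0.06 0.03] after turn: [5.39 0.06 0.03] tcp [ 0.5346 -0.2225  0.1203] q6 -32.4 t 10.15
[ 0.35150444  0.70470231 -0.67778362] 0.03515768031442424
```

View pics/tr1.png

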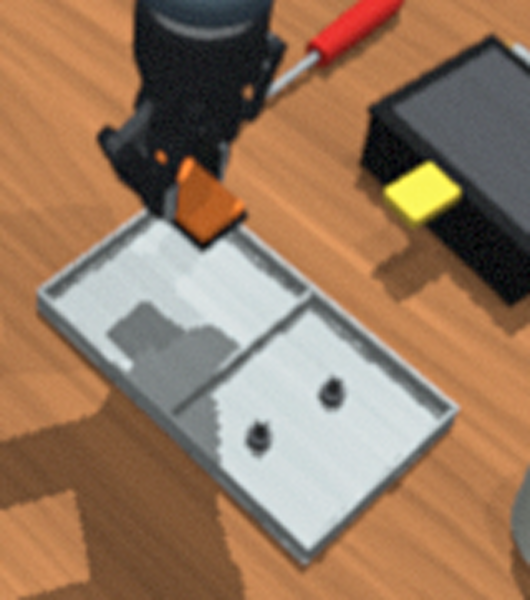

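>>> drive_tool:
  targets:
    - [1,0.06,0.03,0,25]
    - [1,0,0,0,25]
    - [1,0,0,0,25]
    - [1,0,0,0,25]
    - [0.7,0,0,0,25]
    - [0.3,0,0,0,25]
    - [0.2,0,0,0,25]
    - [0.1,0,0,0,25]
    - [0,0,0,0,25]

```text
t: 11.1
tcp_pos: [0.5365, -0.2222, 0.0148]
ee_rot: [56.7, 90.0, -35.1]
wrist_force: [0.6, -0.1, -0.6]
finger_gap: 0.0353
```

```bash
python3 -c "
from h import *
f=grab('side')
a=f['img'][290:390,310:410]
cv2.imwrite('pics/tr2.png',cv2.resize(a,(600,600),interpolation=cv2.INTER_CUBIC)[:,:,::-1])
o=arm.get_obs();print(o['wrist_force'],o['wrist_torque'],o['finger_gap'],o['tcp_pos'])"
```

```text
[-0.92660678 -0.28119397  0.11143927] [ 0.03800767  0.03827927 -0.00235603] 0.03554817221350369 [ 0.5366062  -0.22223194  0.01496494]
```

View pics/tr2.png

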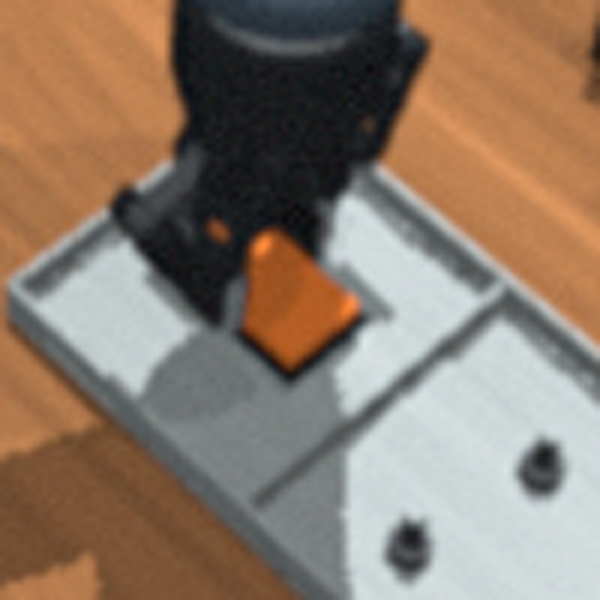

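>>> drive_tool:
  targets:
    - [0.15,0,0,0,25]
    - [0.1,0,0,0,25]
    - [0.05,0,0,0,25]
    - [0,0,0,0,25]

```text
t: 11.55
tcp_pos: [0.536, -0.2219, 0.0081]
ee_rot: [-125.4, 90.0, 142.8]
wrist_force: [-0.9, 0.1, 0.3]
finger_gap: 0.0351
```

>>> drive_tool:
  targets:
    - [0.05,0,0,0,25]
    - [0.03,0,0,0,25]
    - [0,0,0,0,25]

```text
t: 11.85
tcp_pos: [0.5362, -0.222, 0.0077]
ee_rot: [-84.0, 90.0, -175.8]
wrist_force: [-3.8, 1.3, 9.2]
finger_gap: 0.0349
```

>>> drive_tool:
  targets:
    - [0,0,0,0,38]
    - [0,0,0,0,42]
    - [0,0,0,0,50]
    - [0,0,0,0,60]
    - [0,0,0,0,60]

```text
t: 12.35
tcp_pos: [0.536, -0.2219, 0.0065]
ee_rot: [-119.5, 90.0, 148.7]
wrist_force: [0.6, 0.5, 0.4]
finger_gap: 0.0601
```

>>> drive_tool:
  targets:
    - [-0.3,0,0,0,60]
    - [-0.6,0,0,0,60]
    - [-1,0,0,0,60]
    - [-1,0,0,0,60]
    - [-1,0,0,0,60]
    - [-1,0,0,0,60]
    - [-1,0,0,0,60]

```text
t: 13.05
tcp_pos: [0.5364, -0.2221, 0.1268]
ee_rot: [57.1, 89.9, -34.7]
wrist_force: [-0.5, -0.4, 0.1]
finger_gap: 0.0601
```

```bash
python3 -c "
from h import *
f=grab('side')
a=f['img'][290:430,300:440]
cv2.imwrite('pics/tr3.png',cv2.resize(a,(600,600),interpolation=cv2.INTER_CUBIC)[:,:,::-1])
o=arm.get_obs();print(o['wrist_force'],o['finger_gap'],o['qpos'].round(1))
plan((.486,.158,.12),78.2)"
```

```text
[ 2.15991324 -0.80923939  2.63002785] 0.059899705734116106 [-34.2  17.3  96.1  -0.   66.3 -32.4]
R [[0.006, 0.999, -0.031], [-0.004, -0.031, -1.0], [-1.0, 0.006, 0.004]] jaw yaw -1.797314758303226 dyaw 79.99731475830322 turn -1.396216535286643 in rows .08: -17.452706691083037
shift units of .02: [  0.44  -3.21 -18.97] after turn: [ 0.44 18.13 -6.46] tcp [ 0.5383 -0.2232  0.1305] q6 -32.4 t 13.1
```

View pics/tr3.png

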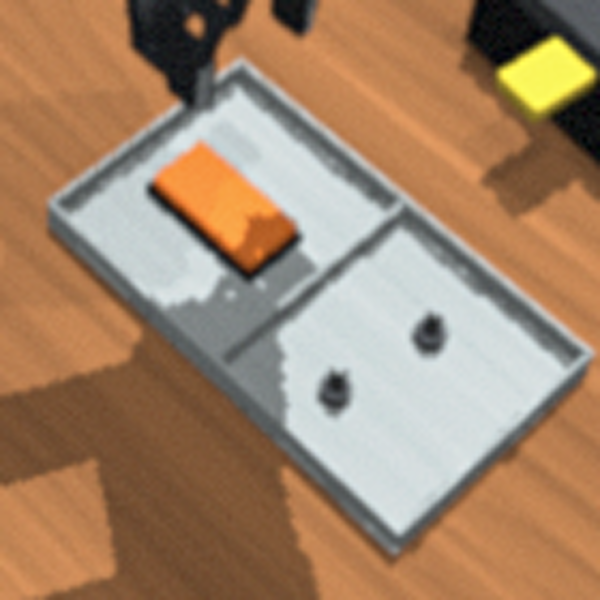

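The picture shows the reflector lying flat at (225,205) in the tray's empty half, with the bolts at (430,333) and (336,390) untouched. I'm going to the tab.

>>> drive_tool:
  targets:
    - [0,0,0,-1,60]
    - [0,0,0,-1,60]
    - [0,0,0,-1,60]
    - [0,0,0,-1,60]
    - [0,0,0,-1,60]
    - [0,0,0,-1,60]
    - [0,0,0,-1,60]
    - [0,0,0,-1,60]
    - [0,0,0,-1,60]
    - [0,0,0,-1,60]

```text
t: 14.1
tcp_pos: [0.5363, -0.222, 0.1252]
ee_rot: [11.8, 90.0, -34.0]
wrist_force: [0.5, 0.0, 0.4]
finger_gap: 0.0599
```

>>> drive_tool:
  targets:
    - [0,0,0,-1,60]
    - [0,0,0,-1,60]
    - [0,0,0,-1,60]
    - [0,0,0,-1,60]
    - [0,0,0,-1,60]
    - [0,0,0,-1,60]
    - [0,0,0,-1,60]
    - [0,0,0,-0.45,60]
    - [0,0.6,-0.2,0,60]
    - [0,1,-0.35,0,60]

```text
t: 15.1
tcp_pos: [0.5319, -0.1881, 0.125]
ee_rot: [-13.9, 90.0, -25.9]
wrist_force: [-0.5, -0.1, 0.0]
finger_gap: 0.0603
```

>>> drive_tool:
  targets:
    - [0,1,-0.35,0,60]
    - [0,1,-0.35,0,60]
    - [0,1,-0.35,0,60]
    - [0,1,-0.35,0,60]
    - [0,1,-0.35,0,60]
    - [0,1,-0.35,0,60]
    - [0,1,-0.35,0,60]
    - [0,1,-0.35,0,60]
    - [0,1,-0.35,0,60]
    - [0,1,-0.35,0,60]

```text
t: 16.1
tcp_pos: [0.5032, 0.0242, 0.1248]
ee_rot: [129.0, 90.0, 117.2]
wrist_force: [-0.0, 0.5, 1.3]
finger_gap: 0.06
```

>>> drive_tool:
  targets:
    - [0,1,-0.35,0,60]
    - [0,1,-0.35,0,60]
    - [0,1,-0.35,0,60]
    - [0,1,-0.35,0,60]
    - [0,0.9,-0.35,0,60]
    - [0,0.5,-0.2,0,60]
    - [0,0,0,0,60]

```text
t: 16.8
tcp_pos: [0.4872, 0.1373, 0.1247]
ee_rot: [151.2, 90.0, 139.6]
wrist_force: [0.5, -0.8, -0.1]
finger_gap: 0.0602
```

```bash
python3 -c "
from h import *
plan((.486,.158,.045),78.2)
f=grab('side');g=grab('top')
a=f['img'][180:290,195:305];b=g['img'][210:320,215:325]
cv2.imwrite('pics/tab1.png',np.hstack([cv2.resize(a,(400,400)),cv2.resize(b,(400,400))])[:,:,::-1])
t=grab('top')
cv2.imwrite('pics/tray4.png',cv2.resize(t['img'][220:300,355:475],(720,480),interpolation=cv2.INTER_CUBIC)[:,:,::-1])
o=arm.get_obs();print(o['wrist_force'],o['qpos'].round(1))"
```

```text
R [[-0.0, 0.203, 0.979], [0.0, 0.979, -0.203], [-1.0, 0.0, -0.0]] jaw yaw 78.30769164692826 dyaw -0.10769164692825939 turn 0.001879573815793364 in rows .08: 0.02349467269741705
shift units of .02: [ 3.99  1.   -0.27] after turn: [ 3.99  1.   -0.27] tcp [0.4872 0.1373 0.1247] q6 -76.0 t 16.8
[-0.54441365  0.25810127 -0.39925018] [  2.    8.9 107.1  -0.   64.  -76.1]
```

View pics/tab1.png

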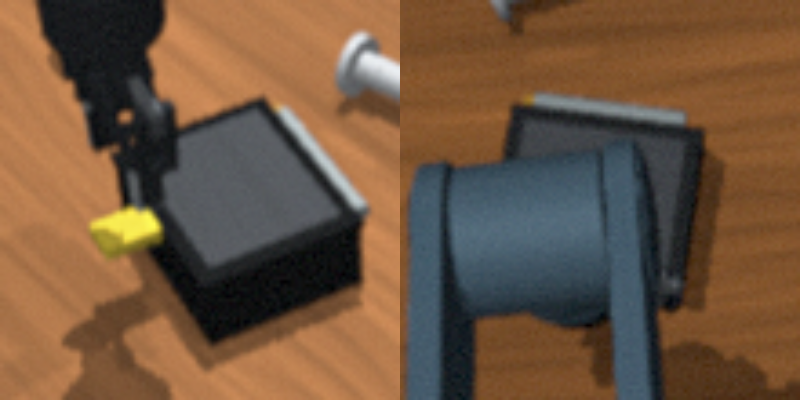

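View pics/tray4.png

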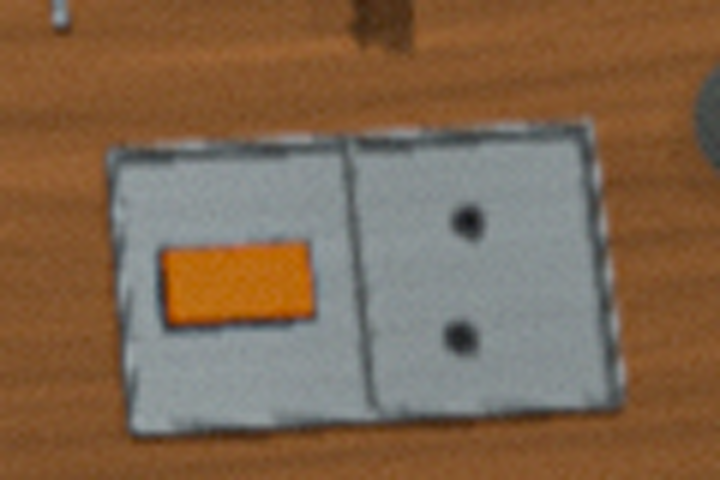

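>>> drive_tool:
  targets:
    - [0,0.5,-0.14,0,60]
    - [0,0.5,-0.14,0,60]
    - [0.6,0,0,0,60]
    - [1,0,0,0,60]
    - [1,0,0,0,60]
    - [0.8,0,0,0,60]
    - [0.4,0,0,0,55]
    - [0.2,0,0,0,50]
    - [0,0,0,0,50]

```text
t: 17.85
tcp_pos: [0.4868, 0.1561, 0.0442]
ee_rot: [-161.4, 90.0, -173.3]
wrist_force: [0.4, 0.1, -0.1]
finger_gap: 0.0503
```

```bash
python3 -c "
from h import *
plan((.486,.158,.045),78.2)
f=grab('side')
a=f['img'][205:275,205:275]
img=cv2.resize(a,(600,600),interpolation=cv2.INTER_CUBIC)[:,:,::-1].copy()
cv2.imwrite('pics/tab2.png',img)
o=arm.get_obs();print(o['wrist_force'],o['finger_gap'])"
```

```text
R [[-0.001, 0.205, 0.979], [-0.0, 0.979, -0.205], [-1.0, -0.0, -0.001]] jaw yaw 78.17429140305109 dyaw 0.025708596948916806 turn -0.0004486996628267667 in rows .08: -0.005608745785334584
shift units of .02: [-0.04  0.08 -0.06] after turn: [-0.04  0.08 -0.06] tcp [0.4868 0.1561 0.0442] q6 -73.7 t 17.85
[0.24492813 0.25736529 0.3032728 ] 0.05010818982049461
```

View pics/tab2.png

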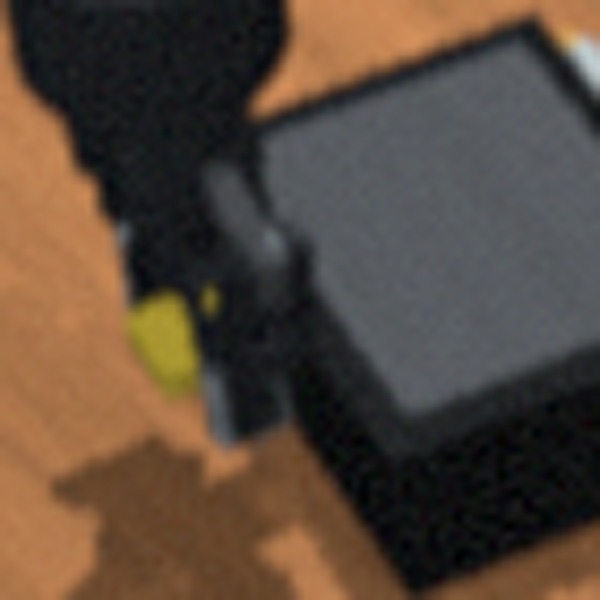

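The jaws straddle the yellow tab, which shows at (165,340) in the crop, with the near fingertip at (230,430) below its edge. I'll centre and close.

>>> drive_tool:
  targets:
    - [-0.04,0.08,-0.1,0,50]
    - [0,0,0,0,40]
    - [0,0,0,0,34]
    - [0,0,0,0,20]
    - [0,0,0,0,20]
    - [0,0,0,0,20]

```text
t: 18.5
tcp_pos: [0.4863, 0.1608, 0.0466]
ee_rot: [69.8, 89.7, 57.9]
wrist_force: [1.8, 12.3, 2.2]
finger_gap: 0.0289
```

```bash
python3 -c "
from h import *
o=arm.get_obs();print(o['wrist_force'],o['wrist_torque'],o['finger_gap'],o['tcp_pos'])
R=Rt(o);print('force tool axes',R.T@o['wrist_force'])
yaw=np.radians(-11.8);xc=np.array([np.cos(yaw),np.sin(yaw)])
h=np.array([.6318,.1278]);p=o['tcp_pos'];rx=(p[:2]-h)@xc;print('rel hinge along x',rx,'lateral',(p[:2]-h)@[-xc[1],xc[0]])
# lid arc steps, tool: x down, z forward(xc)
L=-rx;dz=.004
def pt(t): t=np.radians(t);return np.array([-L*np.cos(t)+dz*np.sin(t), L*np.sin(t)+dz*np.cos(t)])
prev=pt(0)
for a in [2,5]+list(range(10,69,5))+[68]:
  q=pt(a);d=(q-prev)/.02;prev=q;print(a,'x',round(-d[1],3),'z',round(d[0],3), 'tcpz',round(p[2]+q[1]-dz,4))
"
```

```text
[ 1.78800275 12.27922446  2.22035709] [ 1.98201561 -0.01257149 -0.26963077] 0.02892180388896756 [0.48632815 0.16082996 0.04664235]
force tool axes [-2.15847451 12.39540002 -0.77546044]
rel hinge along x -0.14915214835707083 lateral 0.0025835309762403105
2 x -0.26 z 0.012 tcpz 0.0518
5 x -0.389 z 0.034 tcpz 0.0596
10 x -0.643 z 0.102 tcpz 0.0725
15 x -0.631 z 0.158 tcpz 0.0851
20 x -0.615 z 0.212 tcpz 0.0974
25 x -0.594 z 0.265 tcpz 0.1093
30 x -0.569 z 0.316 tcpz 0.1207
35 x -0.539 z 0.364 tcpz 0.1315
40 x -0.506 z 0.41 tcpz 0.1416
45 x -0.468 z 0.452 tcpz 0.1509
50 x -0.427 z 0.491 tcpz 0.1595
55 x -0.382 z 0.527 tcpz 0.1671
60 x -0.335 z 0.558 tcpz 0.1738
65 x -0.285 z 0.585 tcpz 0.1795
68 x -0.146 z 0.362 tcpz 0.1824
```

>>> drive_tool:
  targets:
    - [0,0.07,0,0,20]
    - [0,0.06,0,0,20]
    - [0,0,0,0,20]

```text
t: 18.8
tcp_pos: [0.4863, 0.161, 0.0462]
ee_rot: [35.0, 89.9, 23.2]
wrist_force: [-1.5, 2.8, 6.4]
finger_gap: 0.0285
```

```bash
python3 -c "
from h import *
o=arm.get_obs();R=Rt(o);print('force tool axes',R.T@o['wrist_force'],o['wrist_torque'],o['finger_gap'],o['tcp_pos'])"
```

```text
force tool axes [-6.37025045  2.46077991 -2.06937735] [ 0.43641371  0.16144245 -0.36877465] 0.02852720441124135 [0.48631042 0.16095966 0.04615567]
```

>>> drive_tool:
  targets:
    - [-0.13,0,0.01,0,20]
    - [-0.26,0,0.015,0,20]
    - [-0.26,0,0.02,0,20]
    - [-0.32,0,0.05,0,20]
    - [-0.32,0,0.07,0,20]
    - [-0.32,0,0.08,0,20]
    - [-0.31,0,0.1,0,20]
    - [-0.31,0,0.11,0,20]

```text
t: 19.6
tcp_pos: [0.4954, 0.1589, 0.09]
ee_rot: [43.3, 89.9, 31.4]
wrist_force: [4.6, 3.9, -6.1]
finger_gap: 0.0287
```

```bash
cat > lid.py <<'E'
from h import *
o=arm.get_obs();R=Rt(o);print('force tool axes',(R.T@o['wrist_force']).round(2),o['wrist_torque'].round(2),o['finger_gap'])
yaw=np.radians(-11.8);xc=np.array([np.cos(yaw),np.sin(yaw)]);h=np.array([.6318,.1278]);p=o['tcp_pos']
p0=np.array([.4863,.161,.0462])
rx=(p[:2]-h)@xc; z=p[2]-p0[2]+.004
print('r',np.hypot(rx,z),'angle',np.degrees(np.arctan2(z,-rx))-np.degrees(np.arctan2(.004,.149)),'t',o['t'],p.round(4), 'jaw yaw',np.degrees(np.arctan2(R[1,1],R[0,1])))
E
python3 lid.py
```

```text
force tool axes [6.12 4.8  3.7 ] [ 0.7  -0.23 -0.39] 0.0286538500622628
r 0.14777307830284472 angle 17.32671013594426 t 19.6 [0.4954 0.1589 0.09  ] jaw yaw 78.12460715553262
```

>>> drive_tool:
  targets:
    - [-0.31,0,0.11,0,20]
    - [-0.3,0,0.13,0,20]
    - [-0.3,0,0.14,0,20]
    - [-0.29,0,0.15,0,20]
    - [-0.28,0,0.16,0,20]
    - [-0.27,0,0.18,0,20]
    - [-0.27,0,0.19,0,20]
    - [-0.26,0,0.2,0,20]
    - [-0.25,0,0.21,0,20]
    - [0,0,0,0,20]

```text
t: 20.6
tcp_pos: [0.5244, 0.1524, 0.14]
ee_rot: [14.4, 89.9, 2.6]
wrist_force: [6.9, 3.5, -10.2]
finger_gap: 0.0284
```

```bash
python3 lid.py; python3 -c "
from h import *
f=grab('side')
a=f['img'][150:280,190:320]
cv2.imwrite('pics/lid1.png',cv2.resize(a,(600,600),interpolation=cv2.INTER_CUBIC)[:,:,::-1])"
```

```text
force tool axes [10.2   4.84  6.07] [ 0.35 -0.74 -0.11] 0.028359654489831992
r 0.14731195012398865 angle 40.07647721830511 t 20.6 [0.5244 0.1524 0.14  ] jaw yaw 78.14156111048172
```

View pics/lid1.png

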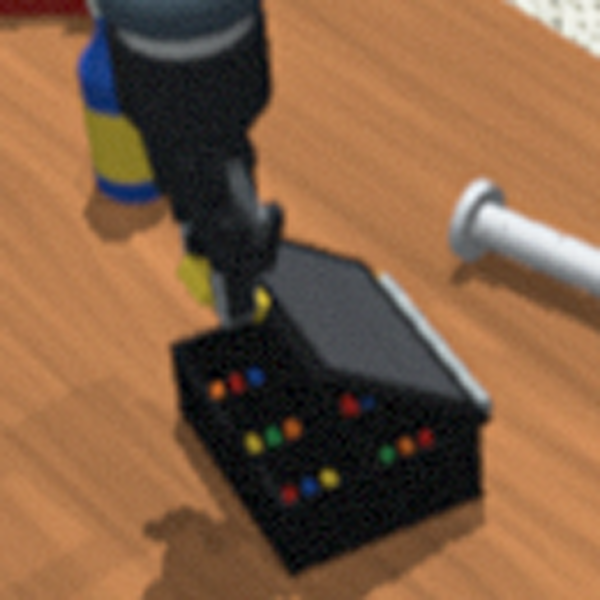

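>>> drive_tool:
  targets:
    - [-0.22,0,0.23,0,20]
    - [-0.22,0,0.25,0,20]
    - [-0.2,0,0.26,0,20]
    - [-0.18,0,0.27,0,20]
    - [-0.18,0,0.27,0,20]
    - [-0.17,0,0.28,0,20]
    - [-0.16,0,0.28,0,20]
    - [0,0,0,0,20]

```text
t: 21.45
tcp_pos: [0.5609, 0.1444, 0.1679]
ee_rot: [-20.2, 89.9, -32.0]
wrist_force: [-0.6, -2.4, -5.3]
finger_gap: 0.0281
```

```bash
python3 lid.py; python3 -c "
from h import *
f=grab('side');g=grab('top')
a=f['img'][150:280,190:320];b=g['img'][210:310,220:320]
cv2.imwrite('pics/lid2.png',np.hstack([cv2.resize(a,(500,500),interpolation=cv2.INTER_CUBIC),cv2.resize(b,(300,500))])[:,:,::-1])"
```

```text
force tool axes [ 5.25 -2.48 -0.13] [-0.47  0.2  -0.37] 0.02809358671301309
r 0.14527013325607369 angle 58.369925965635794 t 21.45 [0.5609 0.1444 0.1679] jaw yaw 78.1461881600624
```

View pics/lid2.png

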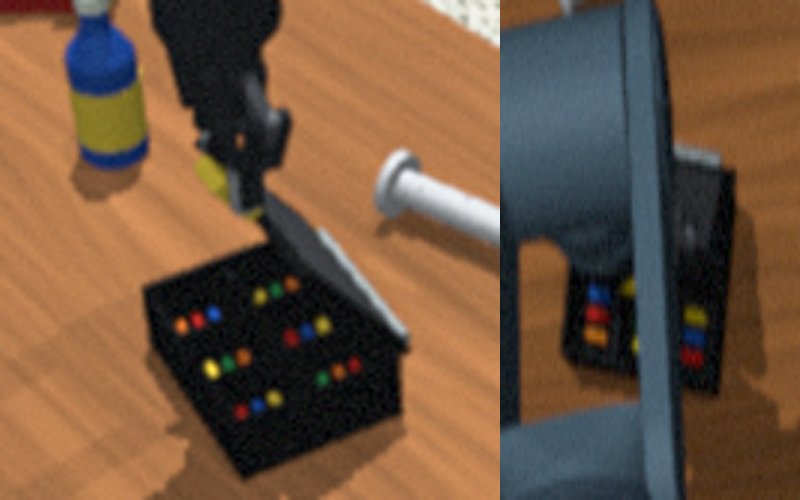

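```bash
cat > ang.py <<'E'
from h import *
import sys
f=grab('side')
x0,y0,w,s=235,170,75,10.6
img=cv2.resize(f['img'][y0:y0+w,x0:x0+w],None,fx=8,fy=8,interpolation=cv2.INTER_CUBIC)[:,:,::-1].copy()
img=cv2.convertScaleAbs(img,alpha=1.8,beta=10)
yaw=np.radians(-11.8);xc=np.array([np.cos(yaw),np.sin(yaw),0]);yc=np.array([-xc[1],xc[0],0]);H=np.array([.6323,.1303,.055])
for a,col in((50,(255,0,0)),(55,(0,255,0)),(60,(0,255,255)),(65,(0,0,255)),(70,(255,0,255))):
  t=np.radians(a)
  P=[]
  for L,z in((0.122,0),(.122,.008),(0.0,.0)):
    P.append(H-.077*yc+xc*(-L*np.cos(t)+z*np.sin(t))+np.array([0,0,L*np.sin(t)+z*np.cos(t)]))
  q=((proj(f,P)-[x0,y0]+.5)*8-.5).round().astype(int)
  for k in range(3): cv2.circle(img,tuple(int(v) for v in q[k]),3,col,-1)
cv2.imwrite(sys.argv[1],img)
E
python3 ang.py pics/ang1.png
```

```text
(no output)
```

View pics/ang1.png

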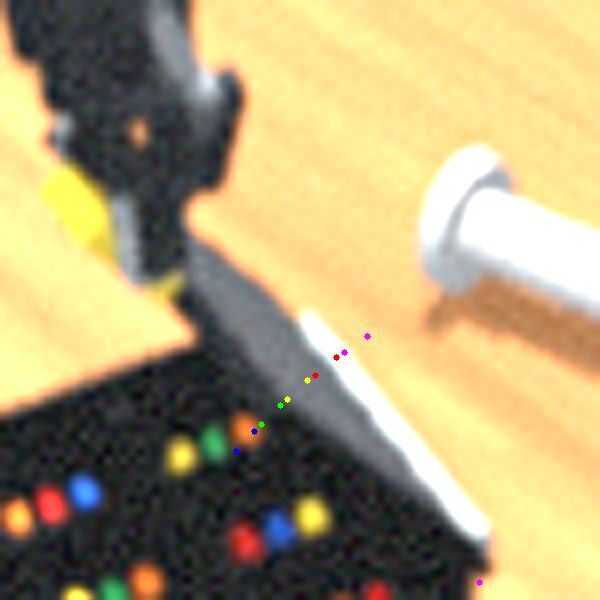

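```bash
sed -i 's/img=cv2.convertScaleAbs.*/img=(255*np.clip(img\/255.,0,1)**0.4).astype(np.uint8)/; s/,3,col,-1/,2,col,-1/' ang.py; python3 ang.py pics/ang2.png
```

```text
(no output)
```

View pics/ang2.png

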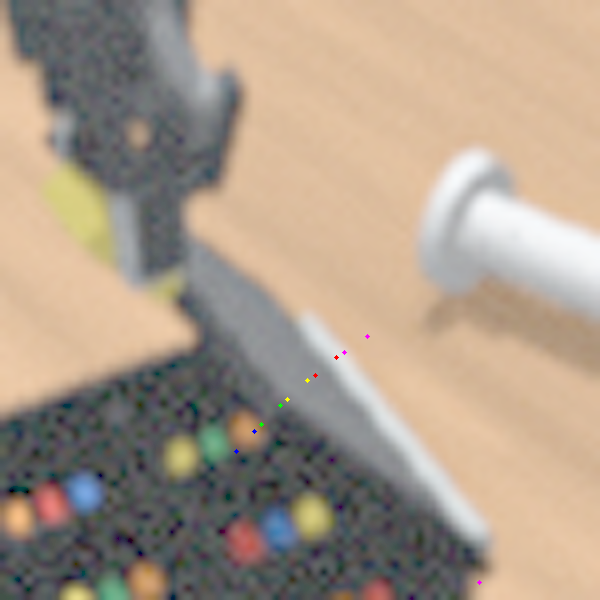

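>>> drive_tool:
  targets:
    - [-0.15,0,0.28,0,20]
    - [-0.14,0,0.29,0,20]
    - [-0.13,0,0.29,0,20]
    - [-0.11,0,0.3,0,20]
    - [0,0,0,0,20]

```text
t: 22.15
tcp_pos: [0.5827, 0.1396, 0.1778]
ee_rot: [-108.6, 89.9, -120.4]
wrist_force: [-0.4, -6.3, -5.0]
finger_gap: 0.0281
```

```bash
python3 lid.py; python3 ang.py pics/ang3.png
```

```text
force tool axes [ 4.97 -6.26  0.86] [-0.88  0.53 -0.03] 0.028132561282067533
r 0.14472092175136766 angle 68.0677854916931 t 22.15 [0.5827 0.1396 0.1778] jaw yaw 78.17797360685339
```

View pics/ang3.png

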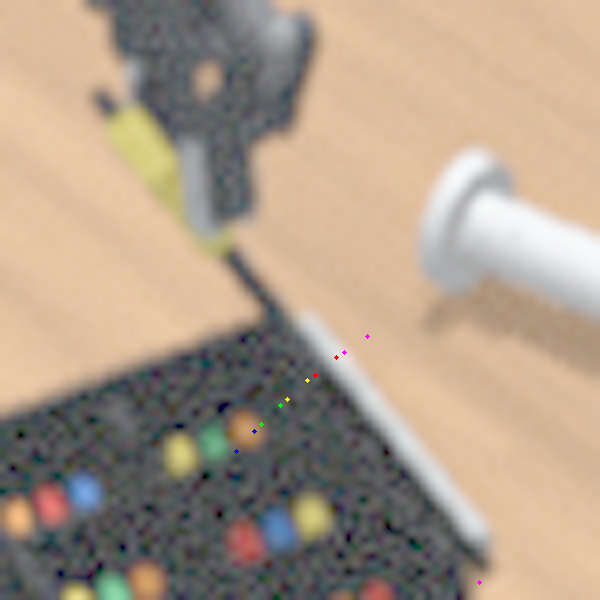

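>>> drive_tool:
  targets:
    - [-0.09,-0.02,0.18,0,20]
    - [-0.08,-0.02,0.18,0,20]
    - [-0.08,-0.02,0.18,0,20]
    - [0,0,0,0,20]

```text
t: 22.6
tcp_pos: [0.5927, 0.1373, 0.1815]
ee_rot: [168.9, 89.9, 157.1]
wrist_force: [3.2, -0.1, -19.3]
finger_gap: 0.0281
```

```bash
python3 lid.py; python3 ang.py pics/ang4.png
```

```text
force tool axes [19.26  0.58  3.17] [-0.23 -0.29  0.19] 0.028080184290355397
r 0.14501554388011825 angle 72.34497400601059 t 22.6 [0.5927 0.1373 0.1815] jaw yaw 78.19134480417314
```

View pics/ang4.png

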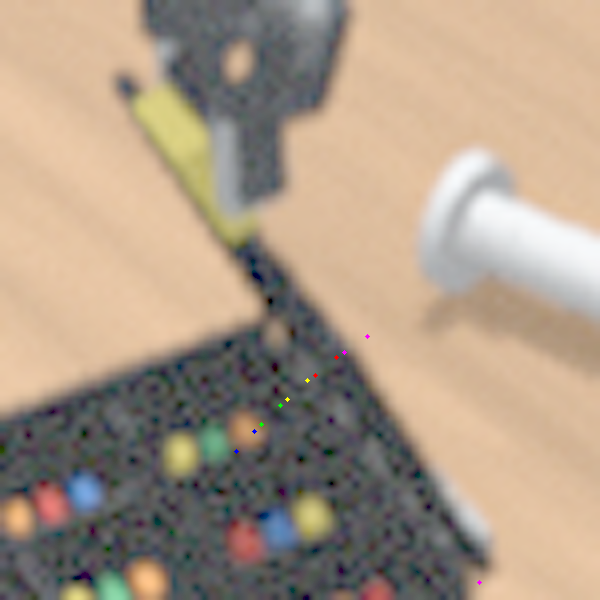

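>>> drive_tool:
  targets:
    - [0,0,0.12,0,20]
    - [0.02,0,0.14,0,20]
    - [0,0,0,0,20]
    - [0,0,0,0,20]

```text
t: 23.05
tcp_pos: [0.5979, 0.1361, 0.1829]
ee_rot: [31.2, 90.0, 19.3]
wrist_force: [1.4, -1.2, -12.0]
finger_gap: 0.0278
```

```bash
python3 lid.py; python3 ang.py pics/ang5.png
```

```text
force tool axes [12.02 -0.9   1.58] [-0.23  0.16 -0.32] 0.02784414217042454
r 0.14496764194286588 angle 74.5416711095815 t 23.05 [0.5979 0.1361 0.1829] jaw yaw 78.15136101824065
```

View pics/ang5.png

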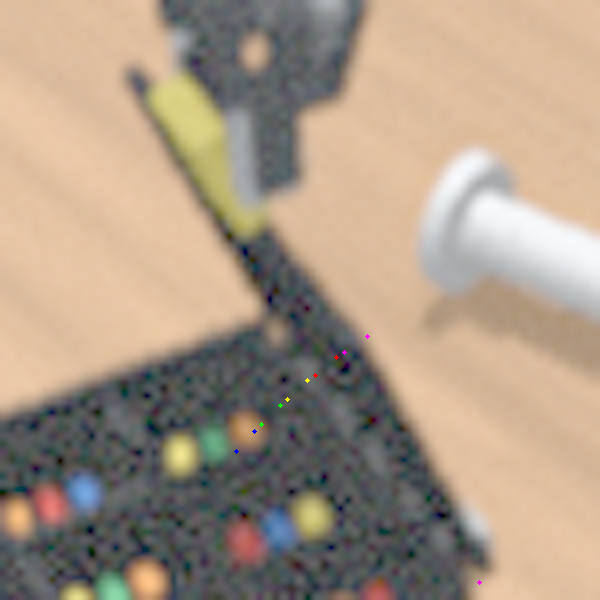

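>>> drive_tool:
  targets:
    - [0.03,0,-0.1,0,20]
    - [0.07,0,-0.2,0,20]
    - [0.07,0,-0.2,0,20]
    - [0.08,0,-0.2,0,20]
    - [0.08,0,-0.2,0,20]
    - [0.09,0,-0.2,0,20]
    - [0.09,0,-0.2,0,20]
    - [0.09,0,-0.2,0,20]
    - [0.09,0,-0.2,0,20]
    - [0,0,0,0,20]

```text
t: 24.1
tcp_pos: [0.566, 0.1432, 0.171]
ee_rot: [12.5, 89.7, 0.7]
wrist_force: [3.7, -1.3, 0.2]
finger_gap: 0.0277
```

```bash
python3 lid.py; python3 ang.py pics/ang6.png
```

```text
force tool axes [-0.16 -0.54  3.9 ] [-0.46 -1.05 -0.11] 0.027685209865522847
r 0.14547725794901525 angle 60.772697790193185 t 24.1 [0.566  0.1432 0.171 ] jaw yaw 78.19817715853188
```

View pics/ang6.png

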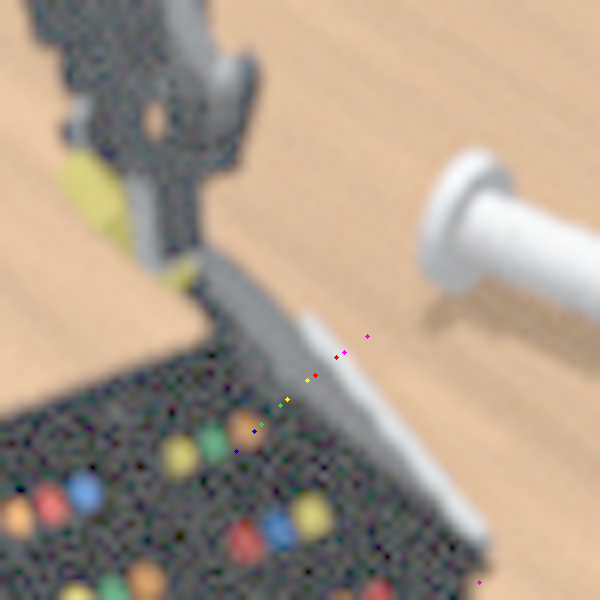

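```bash
cat > ang2.py <<'E'
from h import *
import sys
f=grab('side')
yaw=np.radians(-11.8);xc=np.array([np.cos(yaw),np.sin(yaw),0]);yc=np.array([-xc[1],xc[0],0]);H=np.array([.6323,.1303,.055])
c=(np.array([(108,185),(340,97),(490,290),(250,386)])+.5)/6.6-.5+[215,195]
P=onz(f,c,.063)-H; uv=np.c_[-(P@xc),P@yc]; print('panel L,y:',uv.round(4).tolist())
x0,y0,w,s=255,190,50,12
img=cv2.resize(f['img'][y0:y0+w,x0:x0+w],None,fx=s,fy=s,interpolation=cv2.INTER_CUBIC)[:,:,::-1].copy()
img=(255*np.clip(img/200.,0,1)**0.5).astype(np.uint8)
for a,col in zip([float(v) for v in sys.argv[2:]],((255,0,0),(0,255,0),(0,255,255),(0,0,255),(255,0,255))):
  t=np.radians(a);Q=[H+y*yc+xc*(-L*np.cos(t)+.008*np.sin(t))+np.array([0,0,L*np.sin(t)+.008*np.cos(t)]) for L,y in uv]
  q=((proj(f,Q)-[x0,y0]+.5)*s-.5).round().astype(np.int32)
  print(a,q[3]); cv2.polylines(img,[q[[0,3,2]].reshape(-1,1,2)],False,col,1)
cv2.imwrite(sys.argv[1],img)
E
python3 ang2.py pics/p1.png 54 56 58 60 62
```

```text
panel L,y: [[0.1076, 0.064], [0.0056, 0.0632], [0.0091, -0.0653], [0.1093, -0.0632]]
54.0 [175 360]
56.0 [190 346]
58.0 [204 333]
60.0 [219 321]
62.0 [235 308]
```

View pics/p1.png

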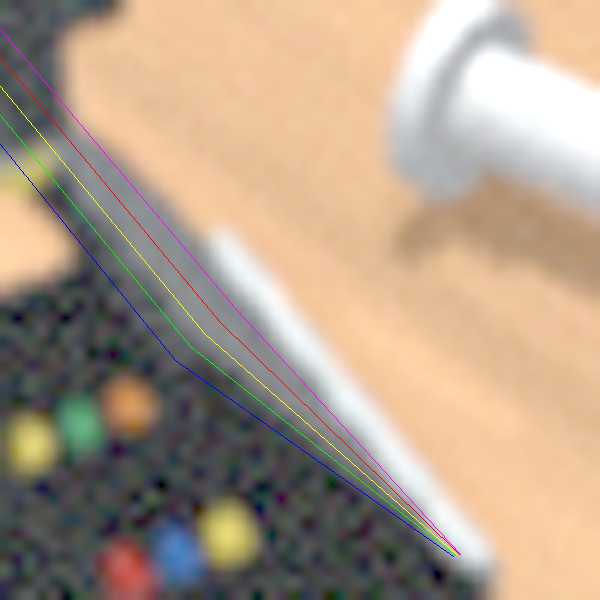

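```bash
cat > prof.py <<'E'
from h import *
f=grab('side');g=cv2.cvtColor(f['img'],cv2.COLOR_RGB2GRAY).astype(np.float32)
yaw=np.radians(-11.8);xc=np.array([np.cos(yaw),np.sin(yaw),0]);yc=np.array([-xc[1],xc[0],0]);H=np.array([.6323,.1303,.055])
A=np.arange(48,67,1.)
for nm,pts in(("front",[(.1085,y) for y in np.linspace(-.058,-.02,15)]),("side",[(L,-.0642) for L in np.linspace(.06,.105,15)])):
  v=[]
  for a in A:
    t=np.radians(a);Q=[H+y*yc+xc*(-L*np.cos(t)+.008*np.sin(t))+np.array([0,0,L*np.sin(t)+.008*np.cos(t)]) for L,y in pts]
    q=proj(f,Q).astype(np.float32); v.append(cv2.remap(g,q[:,:1],q[:,1:],cv2.INTER_LINEAR).mean())
  print(nm,dict(zip(A.astype(int).tolist(),np.round(v).astype(int).tolist())))
E
python3 prof.py
```

```text
front {48: 25, 49: 24, 50: 25, 51: 26, 52: 26, 53: 26, 54: 26, 55: 27, 56: 33, 57: 46, 58: 58, 59: 63, 60: 64, 61: 64, 62: 65, 63: 80, 64: 113, 65: 143, 66: 151}
side {48: 17, 49: 15, 50: 14, 51: 14, 52: 14, 53: 15, 54: 16, 55: 20, 56: 29, 57: 42, 58: 52, 59: 59, 60: 62, 61: 65, 62: 75, 63: 100, 64: 136, 65: 166, 66: 176}
```

>>> drive_tool:
  targets:
    - [0.05,0,-0.08,0,20]
    - [0.05,0,-0.08,0,20]
    - [0.04,0,-0.06,0,20]
    - [0,0,0,0,20]
    - [0,0,0,0,20]

```text
t: 24.75
tcp_pos: [0.5606, 0.1444, 0.1681]
ee_rot: [38.4, 89.9, 26.5]
wrist_force: [-2.0, -0.2, 10.6]
finger_gap: 0.0284
```

```bash
python3 lid.py; python3 prof.py; python3 ang2.py pics/p2.png 53 55 57; python3 lid.py
```

```text
force tool axes [-10.58  -0.58  -1.89] [-0.23 -0.04 -0.45] 0.028439843486709963
r 0.14556293980675944 angle 58.331710909462615 t 24.75 [0.5606 0.1444 0.1681] jaw yaw 78.15201778637115
front {48: 23, 49: 24, 50: 24, 51: 25, 52: 26, 53: 29, 54: 37, 55: 51, 56: 62, 57: 65, 58: 66, 59: 65, 60: 64, 61: 64, 62: 65, 63: 78, 64: 110, 65: 141, 66: 151}
side {48: 17, 49: 15, 50: 14, 51: 14, 52: 18, 53: 25, 54: 34, 55: 46, 56: 57, 57: 63, 58: 65, 59: 64, 60: 64, 61: 66, 62: 75, 63: 99, 64: 137, 65: 167, 66: 176}
panel L,y: [[0.1076, 0.064], [0.0056, 0.0632], [0.0091, -0.0653], [0.1093, -0.0632]]
53.0 [168 367]
55.0 [183 353]
57.0 [197 340]
force tool axes [-10.38  -0.65  -2.31] [-0.31 -0.03 -0.38] 0.028422072936408187
r 0.1455662096220022 angle 58.322799275833994 t 24.85 [0.5606 0.1444 0.1681] jaw yaw 78.15154545136
```

View pics/p2.png

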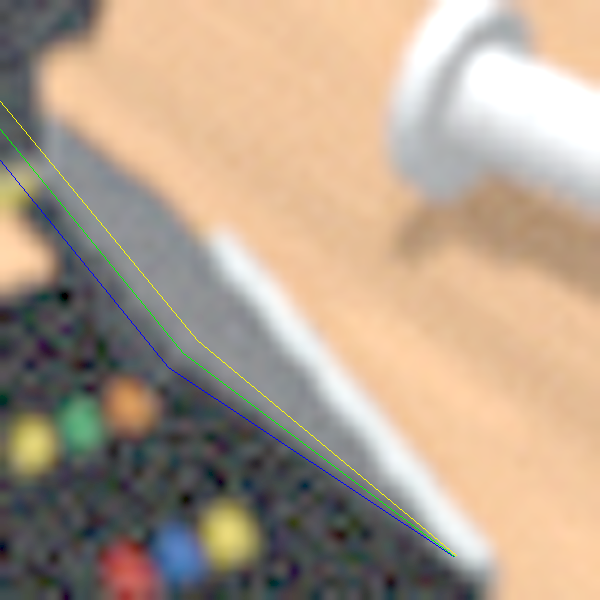

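>>> drive_tool:
  targets:
    - [0,0,0,0,20]
    - [0,0,0,0,20]
    - [0,0,0,0,20]
    - [0,0,0,0,20]
    - [0,0,0,0,20]
    - [0,0,0,0,20]
    - [0,0,0,0,20]
    - [0,0,0,0,20]
    - [0,0,0,0,20]
    - [0,0,0,0,20]

```text
t: 25.85
tcp_pos: [0.5606, 0.1444, 0.1681]
ee_rot: [41.3, 89.9, 29.4]
wrist_force: [-2.2, -0.1, 10.2]
finger_gap: 0.0283
```

```bash
python3 lid.py; python3 prof.py; python3 -c "
from h import *
cv2.imwrite('pics/fin.png',grab('side')['img'][:,:,::-1])
o=arm.get_obs();print(np.abs(o['dq']).max())"
```

```text
force tool axes [-10.2   -0.56  -2.09] [-0.24  0.   -0.43] 0.028288947165073144
r 0.14555675522678688 angle 58.32142422336105 t 25.85 [0.5606 0.1444 0.1681] jaw yaw 78.15008036493933
front {48: 23, 49: 24, 50: 24, 51: 25, 52: 27, 53: 30, 54: 37, 55: 50, 56: 61, 57: 66, 58: 66, 59: 66, 60: 65, 61: 64, 62: 65, 63: 79, 64: 111, 65: 141, 66: 150}
side {48: 17, 49: 16, 50: 15, 51: 14, 52: 17, 53: 23, 54: 33, 55: 46, 56: 55, 57: 62, 58: 64, 59: 64, 60: 64, 61: 66, 62: 75, 63: 99, 64: 136, 65: 167, 66: 177}
0.17146436985944946
```

View pics/fin.png

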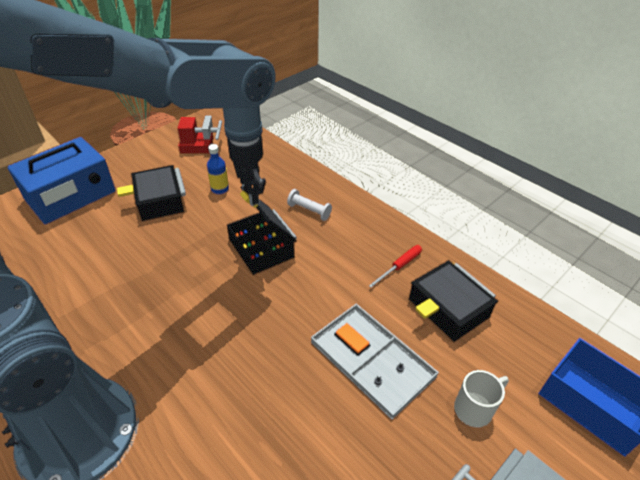

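The picture shows the lid held half open at (270,215) with the fingers on the tab. The reflector lies flat in the tray at (352,337), the bolts are still standing at (400,368) and (378,381), and everything else is where it was. Readings stayed steady over a one-second hold, so I'm handing in.

```bash
python3 -c "
from bench import arm
print(arm.close_job())"
```

```text
the job is handed in; nothing more can be done
None
```

The reflector is lying flat in the empty half of the tray. The lid is held by its tab at about 55°, and the job was handed in at about 26 s.

- **Reflector:** I lowered it until it touched the tray floor (about 9 N) before opening the fingers. Pictures taken afterwards show it flat, with both bolts and the tray where they were.
- **Lid:** I raised it by the tab to about 69–70°, where the side camera could see its underside. I then eased it back with the fingers still gripping. Over a one-second hold the tool position and the picture did not change. About 10 N of upward push from the tab on the fingers remains.
- **Where the checks disagreed:** the final angle reads 54.5° from the lid's panel edges in the picture and about 56° from how far the tool rose. Working it out from the tool's position around the hinge gives 58°. That last method also read about 4° high when the lid appeared edge-on to the camera at about 64°. I discounted it as a few mm of pad slip or hinge-position error. By the two methods I trust, the true angle is about 55°, give or take 1.5°.

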